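# Slide the red press weight into the wash tub

### The job

The red press weight is due for washing and is too heavy to lift: without lifting it, slide it along the raised white pressing board and tip it over the board's end into the blue wash tub, so that it lies flat on the floor of the tub (either face up), clear of the rim and the board. Leave the bare steel weight standing where it is.

Things in the scene. Friction and masses are not known exactly. Their poses are not given: they have to be found in the camera images.
- red_weight_mid (a point): centre (half-way up) of the red press weight: a solid disc 104 mm in diameter and 28 mm high with a flat underside, red with a thin grey ring and dot on top, about 1.6 kg (1.3 to 1.9), standing flat on the pressing board; pushing it takes about 6 to 14 N. Too wide to grasp. Its z axis points up along the disc's axis
- steel_weight_mid (a point): centre (half-way up) of the steel press weight, same size and shape but bare grey steel, standing on the pressing board beside the red one (their centres are at least 130 mm apart along the board's x axis, either may be the nearer to the robot); to be left alone
- board: the raised pressing board, fixed: a white cutting board 300 by 300 mm on a steel riser, 42 mm high in all. Origin at the centre of its underside on the bench; its flat top is 42 mm above the origin. Its x axis points roughly away from the robot and its y axis roughly to the robot's left (turned up to 15 degrees). A tub stands against each of its two ends (the +y and the -y end): the blue wash tub at one, a grey tub of the same size, not to be used, at the other
- wash_tub: the blue wash tub, fixed, open on top, 330 mm along its x axis, 200 mm along its y axis, 37 mm high, walls and floor 5 mm thick; origin at the centre of its underside on the bench, axes parallel to the board's. It stands against the board's +y or -y end (3 mm gap, centres 253 mm apart along the board's y axis), its rim 5 mm below the board's top, and spans the whole end of the board
Mind the look-alikes: they are no part of the job. Of the things like the part that bears red_weight_mid, leave any that is orange; of the rest the smaller one is meant.

How it is judged:
By the outcome, as a careful person would: the job done as asked, in the order asked, and still so for the second after the job is handed in, with the robot touching nothing.
It also fails if it takes over 35 s, if anything falls off the work surface, if the arm or the gripper's body presses on something with over 40 N, if the wrist force passes 120 N, or if a joint passes its speed limit or range.

### The arm

A 6-joint arm with a two-finger parallel gripper is mounted at the origin on the work surface. World frame = base frame: x ahead of the robot, y to its left, z up, the work surface at z = 0. Lengths are in mm, angles in degrees, forces in N, time in s.
With the tool pointing down it reaches from about 350 to 850 mm from the base axis. Payload 8.1 kg.
Tool frame: the origin (TCP) lies between the finger pads; the fingertips stand 22 mm ahead of it and the grasp point (between the pads) lies 3 mm ahead of it (r.nose_length is the z of the fingertips in the tool frame, in mm); z points along the fingers, x is the direction in which the jaws open and shut, and the axes are right-handed (so a half turn about z gives the same grasp; the last joint's range is limited). The gripper opens to 85 mm and grips with 20 to 120 N. Pads are 22 mm wide; open, the fingers measure 114 mm over their backs; the gripper's body (76 mm by 85 mm) begins 54 mm behind the grasp point. The pads swing forward as they close: fully open they stand 13 mm farther back than shut.
Start: joints at [-76.226, 7.471, 85.268, -0, 87.261, -4.893], TCP at [192.06, -568.435, 253.292] pointing down, gripper open.
Joint ranges: [-169.43, 169.43], [-51.17, 129.36], [1.28, 143.12], [-76.62, 256.62], [0, 156.53], [-152.29, 152.29]. Speed limits (degrees/s): [136.94, 136.94, 159.86, 180, 180, 180].

### API

Orientations are given as [roll, pitch, yaw] about the fixed x, y, z axes, in that order (R = Rz(yaw) Ry(pitch) Rx(roll)).
In Python, from bench import r gives the robot as it stands.
- The arm moves only by the shell command python3 -m jog 'ROWS' [FORCE]. ROWS is JSON, a list of rows, each a list of 5 numbers: the shift along the tool's x, y, z in m, then the turn about the tool's z in degrees, then the opening in per cent of the stroke, from 0 (shut) to 100 (fully open). A call has 1 to 8 rows; each row is the pose to reach, as a shift and turn from the pose measured when the call began, along the tool's axes at that moment; what a row does not reach only later rows make up. A row lasts 1/10 s, in which the tool goes at most 50 mm and 8.59 degrees, less where a joint would pass 70% of its speed; a pose out of reach is approached as far as the arm can. A call with a gripper value outside its range is refused whole. The fingers move at their own pace and stop on an object; FORCE is the grip in N (left out, the last holds). Time passes only in rows, so rows that repeat a pose let the fingers close. It gives the time, the measured TCP pose, the force and the opening at its end, in the units of the state.
- r.sense(): the state, without advancing time (a new reading comes with each control period).
- r.snapshot(name): name is "scene" or "top"; returns a dict with "image" (480x640x3 uint8, red, green, blue), "K" (3x3 intrinsics, pixels), "distortion" ([k1, k2, p1, p2, k3] as OpenCV has them; the pictures are not rectified), "T" (4x4, takes a point from camera to world coordinates). Camera axes: x right, y down, z forward; pixel columns grow to the right and rows downward; lengths in mm; the calibration is good to about 2 mm. A picture is of the moment at which its call begins. There is no depth.
- r.hand_in(): hands the job in, once; it reports no verdict.
Trained networks look in a picture, given as the dict that the camera call returned (one of the last four; its "shot" number tells which), for a name from the list of things; names that differ only in an ending like _2 or _b are one class to them, and where a whole thing is asked for, a point or a joint stands for the part that bears it (a point fixed in the world has none). Each returns a list of dicts, best first, with "conf" (0 to 1); they miss things now and then, are a little off and sometimes report something else, mostly with a low value. They report only what shows in the picture. A call takes as long as a camera call. They do not tell look-alikes from the thing itself.
- r.search_frame(picture, label): "bbox" ([left, top, right, bottom] in pixels, round what is visible of it).
- r.pinpoint(picture, label): "uv" ([column, row] in pixels: a listed point, or the origin of a listed thing).
The state is a dict: "time": time; "joint_pos": joint angles; "qd": joint speeds; "joint_efforts": joint torques, N m; "tool_pos": TCP position; "tcp_rot": TCP orientation; "ft_force": force on the tool from outside, world axes, zero at the start; "wrist_torque": the same for the moment, N m; "finger_gap": finger opening in mm.
Only numpy, scipy, OpenCV 4.12 (cv2) and the standard library are available. Lean on these libraries where they do the work, as an engineer would, in place of code of your own. Each camera call takes 0.05 s, during which the arm holds its last target. There are 200 camera calls.

## Working session

There is one attempt and no reset: what is moved stays moved. The work goes in short steps, Python scripts to look and compute and a shell command to move; the robot and the scene stay as the last step left them, time stands still between calls to the robot, and variables do not carry over. Pictures are saved under pics/ and viewed, about 8 in all and at most 12, crops included, and the job is handed in when it is done.

```bash
mkdir -p pics
cat > h.py <<'E'
import numpy as np, cv2
from bench import r
def ray(p,uv,z):
    n=cv2.undistortPoints(np.array([[uv]],float),np.array(p["K"]),np.array(p["distortion"]))[0,0]
    T=np.array(p["T"]); d=T[:3,:3]@[n[0],n[1],1]; o=T[:3,3]
    return o+d*(z-o[2])/d[2]
def save(p,n,box=None,s=1):
    im=p["image"][:,:,::-1]
    if box: im=im[box[1]:box[3],box[0]:box[2]]
    cv2.imwrite("pics/"+n+".png",cv2.resize(im,None,fx=s,fy=s,interpolation=cv2.INTER_CUBIC))
E
python3 - <<'E'
from h import *
for c in("scene","top"):
    p=r.snapshot(c); save(p,c+"0")
    for l,z in(("red_weight_mid",56),("steel_weight_mid",56),("board",0),("wash_tub",0)):
        print(c,l,[(np.round(d["uv"]),round(d["conf"],2),np.round(ray(p,d["uv"],z)[:2])) for d in r.pinpoint(p,l)])
        print("   box",[(np.round(d["bbox"]),round(d["conf"],2)) for d in r.search_frame(p,l)])
print(r.sense())
E
```

```text
scene red_weight_mid [(array([307., 262.]), 0.71, array([493.,  51.])), (array([258., 205.]), 0.65, array([324., 153.]))]
   box [(array([281., 237., 335., 285.]), 0.95), (array([234., 179., 293., 228.]), 0.88), (array([266., 144., 309., 176.]), 0.6)]
scene steel_weight_mid [(array([309., 260.]), 0.41, array([494.,  56.]))]
   box [(array([369., 251., 426., 301.]), 0.81)]
scene board [(array([351., 282.]), 0.67, array([576.,  80.]))]
   box []
scene wash_tub [(array([285., 385.]), 0.65, array([ 553., -172.]))]
   box [(array([167., 297., 396., 479.]), 0.59)]
top red_weight_mid [(array([157., 350.]), 0.81, array([280., 374.])), (array([260., 336.]), 0.77, array([305., 200.])), (array([342., 234.]), 0.56, array([486.,  63.]))]
   box [(array([126., 320., 193., 378.]), 0.94), (array([313., 202., 375., 265.]), 0.58), (array([219., 298., 302., 377.]), 0.58), (array([245., 104., 415., 283.]), 0.43)]
top steel_weight_mid [(array([323., 139.]), 0.8, array([662.,  99.]))]
   box [(array([295., 110., 356., 167.]), 0.82)]
top board [(array([333., 192.]), 0.85, array([577.,  78.]))]
   box [(array([242., 106., 418., 285.]), 0.87)]
top wash_tub [(array([460., 209.]), 0.85, array([ 550., -164.]))]
   box [(array([409., 116., 529., 302.]), 0.61)]
{'time': 0.9, 'joint_pos': array([-7.62261377e+01,  7.46788821e+00,  8.52652344e+01,  8.17545866e-04,
        8.72612269e+01, -4.89432068e+00]), 'qd': array([-0.04890763,  0.04199041, -0.03740374, -0.0368541 , -0.03052405,
       -0.09732497]), 'joint_efforts': array([-3.48846515e-04, -5.69313526e+01, -5.00864732e+01, -2.11716083e-04,
        8.56688839e-04,  2.36423608e-05]), 'tool_pos': array([ 192.07214096, -568.45563408,  253.3510452 ]), 'tcp_rot': array([-1.79999668e+02, -5.69952295e-03, -7.13318561e+01]), 'ft_force': array([-0.79110726,  0.19255223,  0.49419471]), 'wrist_torque': array([-0.00426808,  0.00212461,  0.0097052 ]), 'finger_gap': 85.56526684705706}
```

View pics/top0.png

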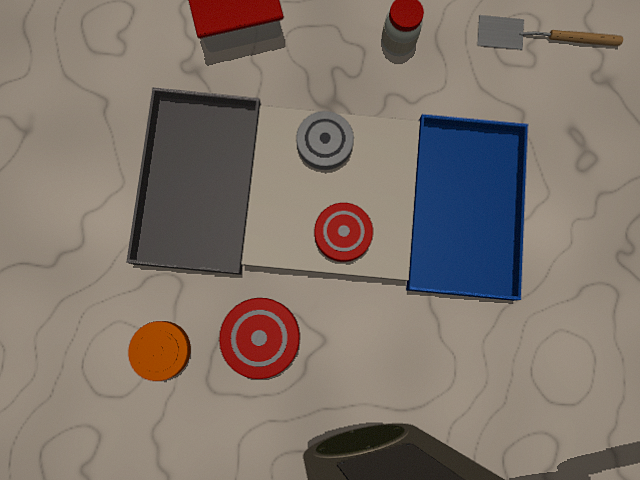

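View pics/scene0.png

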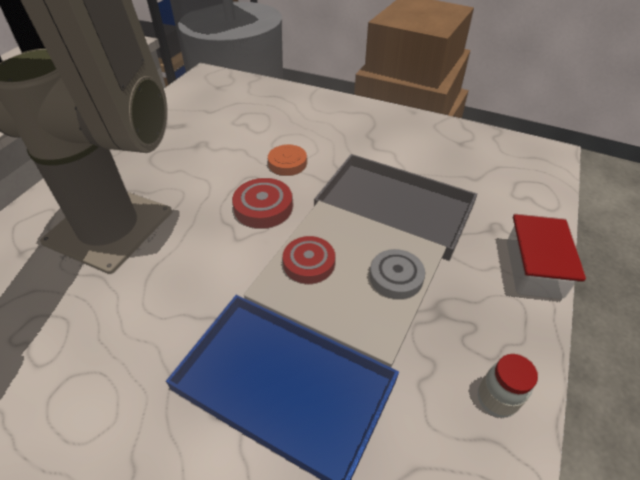

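Run:
```python
from h import *
p=r.snapshot("top"); save(p,"crop1",(110,80,550,400),1.8)
hsv=cv2.cvtColor(p["image"],cv2.COLOR_RGB2HSV)
def W(pts,z): return np.array([ray(p,q,z)[:2] for q in pts])
# red top face on board: fill the largest contour near (343,232)
m=(((hsv[...,0]<6)|(hsv[...,0]>174))&(hsv[...,1]>150)&(hsv[...,2]>60)).astype(np.uint8)
b=cv2.inRange(hsv,(105,120,30),(125,255,255))
w=((hsv[...,1]<60)&(hsv[...,2]>150)).astype(np.uint8)
for c in cv2.findContours(m,0,1)[0]:
    if cv2.contourArea(c)>800:
        h=cv2.convexHull(c)[:,0].astype(float)
        if h[:,1].mean()<50: continue
        print("red px",h.mean(0).round(),[ (np.round(o,1),round(R,1)) for o,R in [cv2.minEnclosingCircle(W(h,z).astype(np.float32)) for z in ((70,28))]])
c=max(cv2.findContours(b,0,1)[0],key=cv2.contourArea)
print("tub rim rect z37",cv2.minAreaRect(W(c[:,0].astype(float),37).astype(np.float32)))
# board visible right edge = boundary to blue; far-left/near corners picked from picture
print("board corners",W([(258,107),(420,122),(410,281),(243,266)],42).round())
```

```text
red px [260. 337.] [(array([304.1, 199.9]), 67.7), (array([302.7, 204.3]), 70.8)]
red px [345. 232.] [(array([489.6,  60.5]), 51.5), (array([496.8,  58.5]), 53.9)]
tub rim rect z37 ((549.4834594726562, -169.16587829589844), (204.4093017578125, 332.4015808105469), 85.7384033203125)
board corners [[725. 221.]
 [704. -81.]
 [407. -61.]
 [427. 236.]]
```

View pics/crop1.png

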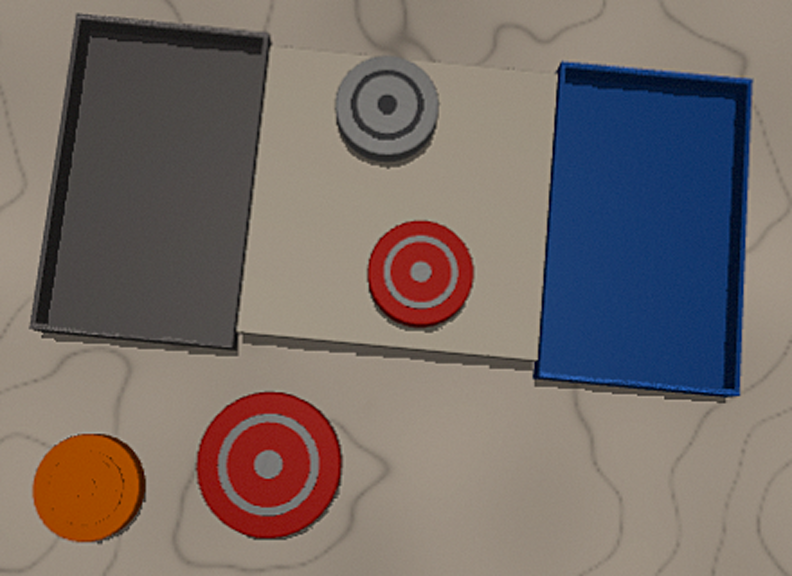

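Candidates in the top view: orange disc (159,350), large red disc on the bench (260,337, R≈68 mm), and the smaller red disc on the board (344,232, R≈51.5 mm). The last one is meant: it isn't orange, it's the smaller red, and it stands on the board. The blue tub is at the board's -y end (460,209).

```bash
cat > go.py <<'E'
import sys
from h import *
from scipy.spatial.transform import Rotation as R
# go.py x y z yaw -> shift in tool axes (m) and turn
s=r.sense(); A=R.from_euler("xyz",s["tcp_rot"],degrees=True)
x,y,z,yaw=map(float,sys.argv[1:])
print(s["time"],s["tool_pos"].round(1),s["tcp_rot"].round(1),"F",s["ft_force"].round(1),"shift",(A.inv().apply(np.array([x,y,z])-s["tool_pos"])/1000).round(4),
 "turn",(A.inv()*R.from_euler("xyz",[180,0,yaw],degrees=True)).as_euler("xyz",degrees=True).round(1)[2])
E
python3 -m jog '[[-0.588,-0.520,0,-67,59],[-0.588,-0.520,0,-67,59],[-0.588,-0.520,0,-67,59],[-0.588,-0.520,0,-67,59],[-0.588,-0.520,0,-67,59],[-0.588,-0.520,0,-67,59],[-0.588,-0.520,0,-67,59],[-0.588,-0.520,0,-67,59]]'
python3 go.py 497 155 140 -4.2
```

```text
time: 1.75
tool_pos: [347.5, -198.0, 253.6]
tcp_rot: [180.0, -0.1, -4.0]
ft_force: [1.1, -0.0, 0.1]
finger_gap: 50.4
1.75 [ 347.5 -198.   253.6] [ 1.8e+02 -1.0e-01 -4.0e+00] F [ 1.1 -0.   0.1] shift [ 0.1243 -0.3626  0.1135] turn 0.2
```

```bash
python3 -m jog '[[0.124,-0.363,0.113,0.2,59],[0.124,-0.363,0.113,0.2,59],[0.124,-0.363,0.113,0.2,59],[0.124,-0.363,0.113,0.2,59],[0.124,-0.363,0.113,0.2,59],[0.124,-0.363,0.113,0.2,59],[0.124,-0.363,0.113,0.2,59],[0.124,-0.363,0.113,0.2,59]]'
python3 go.py 497 155 76 -4.2
```

```text
time: 2.55
tool_pos: [496.8, 156.2, 140.6]
tcp_rot: [180.0, -0.1, -4.2]
ft_force: [0.6, -0.5, 1.3]
finger_gap: 50.3
2.55 [496.8 156.2 140.6] [ 1.8e+02 -1.0e-01 -4.2e+00] F [ 0.6 -0.5  1.3] shift [0.0001 0.0012 0.0646] turn 0.0
```

```bash
python3 -m jog '[[0,0.001,0.03,0,59],[0,0.001,0.05,0,59],[0,0.001,0.056,0,59],[0,0.001,0.06,0,59],[0,0.001,0.06,0,59]]'
python3 - <<'E'
from h import *
print(r.nose_length); p=r.snapshot("scene"); save(p,"s2",(200,130,480,340),2.5)
E
python3 go.py 497 155 76 -4.2
```

```text
time: 3.05
tool_pos: [497.2, 155.0, 81.2]
tcp_rot: [180.0, -0.2, -4.2]
ft_force: [0.7, 0.7, 0.3]
finger_gap: 50.2
22.0
3.1 [497.6 155.   81.8] [-180.    -0.2   -4.2] F [ 0.5 -0.4  0.5] shift [-0.0007  0.0001  0.0058] turn -0.0
```

View pics/s2.png

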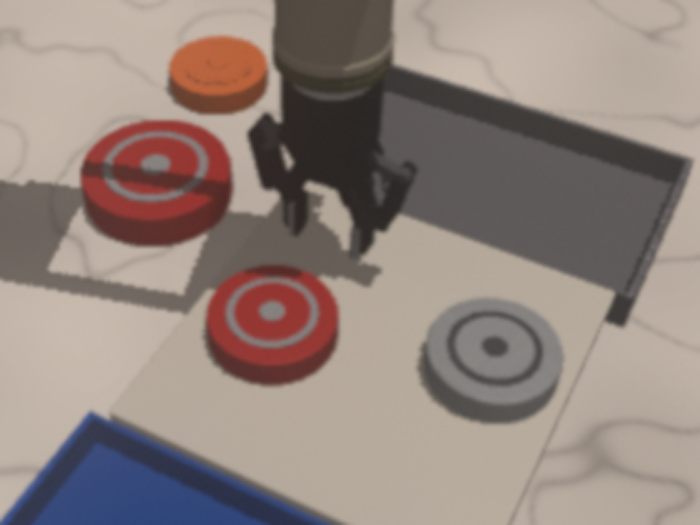

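The fingers straddle the board just behind the red disc (crop 270,320). The steel disc is well clear. I'll lower slightly and push along the board's -y.

```bash
python3 -m jog '[[0,0.01,0.006,0,59],[0,0.02,0.006,0,59],[0,0.03,0.006,0,59],[0,0.037,0.006,0,59],[0,0.044,0.006,0,59],[0,0.052,0.006,0,59],[0,0.06,0.006,0,59],[0,0.068,0.006,0,59]]'
python3 go.py 490 60 76 -4.2
```

```text
time: 3.9
tool_pos: [492.9, 88.5, 76.1]
tcp_rot: [-179.8, -0.2, -4.2]
ft_force: [1.3, 11.7, -1.4]
finger_gap: 50.5
3.9 [492.9  88.5  76.1] [-179.8   -0.2   -4.2] F [ 1.3 11.7 -1.4] shift [-0.0007  0.0286  0.    ] turn -0.0
```

Pushing with 11.7 N, as expected. Next call.

```bash
python3 -m jog '[[0,0.009,0,0,59],[0,0.018,0,0,59],[0,0.027,0,0,59],[0,0.036,0,0,59],[0,0.045,0,0,59],[0,0.054,0,0,59],[0,0.063,0,0,59],[0,0.072,0,0,59]]'
python3 - <<'E'
from h import *
p=r.snapshot("scene"); save(p,"s3",(160,130,480,370),2.2)
E
python3 go.py 490 60 76 -4.2
```

```text
time: 4.7
tool_pos: [487.7, 18.0, 76.1]
tcp_rot: [-179.6, -0.3, -4.2]
ft_force: [1.2, 12.5, 0.7]
finger_gap: 50.3
4.75 [487.6  16.5  76.1] [-179.7   -0.3   -4.2] F [ 0.7  5.1 -0.1] shift [-0.0008 -0.0435  0.0003] turn -0.0
```

View pics/s3.png

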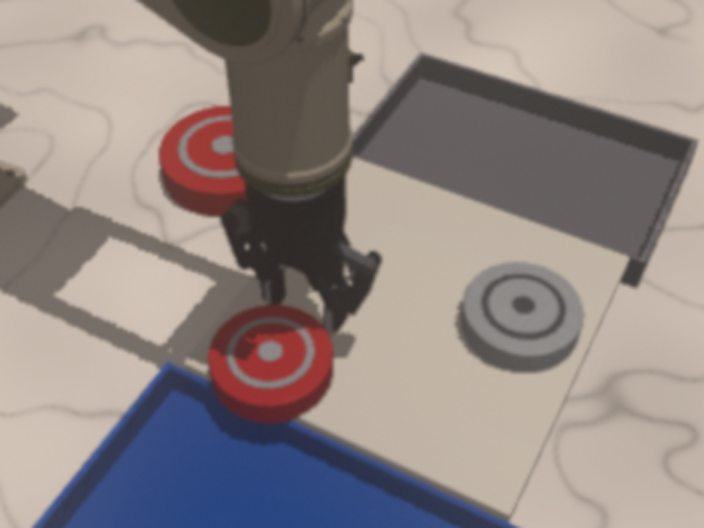

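The disc is centred between the fingers and already overhangs the tub (crop 270,365). I'll continue slowly over the edge.

```bash
python3 -m jog '[[0,0.007,0,0,59],[0,0.014,0,0,59],[0,0.02,0,0,59],[0,0.025,0,0,59],[0,0.03,0,0,59],[0,0.035,0,0,59],[0,0.04,0,0,59],[0,0.045,0,0,59]]'
python3 go.py 490 60 76 -4.2
python3 -m jog '[[0,0.006,0,0,59],[0,0.012,0,0,59],[0,0.018,0,0,59],[0,0.024,0,0,59],[0,0.03,0,0,59],[0,0.036,0,0,59]]'
python3 - <<'E'
from h import *
p=r.snapshot("scene"); save(p,"s4",(120,180,440,420),2.2)
E
python3 go.py 490 60 76 -4.2
```

```text
time: 5.55
tool_pos: [486.5, -25.5, 78.8]
tcp_rot: [-179.3, -0.5, -4.3]
ft_force: [-2.8, 21.6, 25.1]
finger_gap: 50.7
5.55 [486.5 -25.5  78.8] [-179.3   -0.5   -4.3] F [-2.8 21.6 25.1] shift [-0.0028 -0.0855  0.0038] turn -0.0
time: 6.15
tool_pos: [483.7, -60.0, 78.4]
tcp_rot: [-179.1, -0.5, -4.3]
ft_force: [0.7, 10.9, 1.1]
finger_gap: 50.4
6.2 [483.6 -61.1  78.3] [-179.2   -0.5   -4.3] F [ 0.   2.5 -0.7] shift [-0.0026 -0.1212  0.004 ] turn -0.1
```

View pics/s4.png

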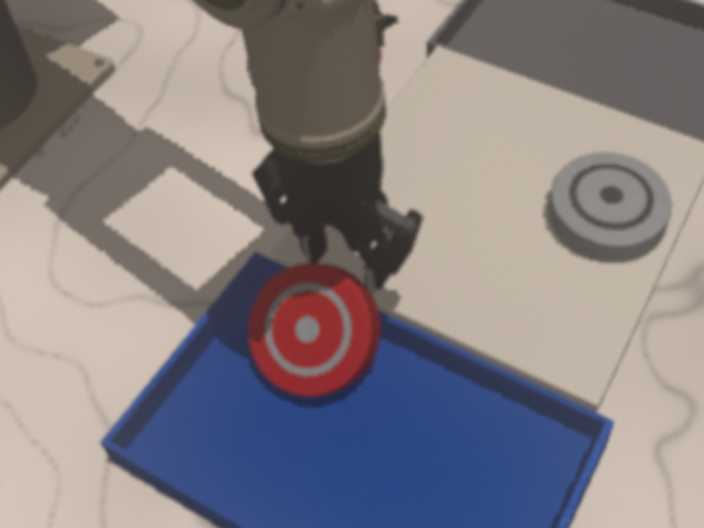

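It has tipped: the front is on the tub floor and the rear leans on the edge. I'll push on until it drops.

```bash
python3 -m jog '[[0,0.006,0,0,59],[0,0.012,0,0,59],[0,0.018,0,0,59],[0,0.024,0,0,59],[0,0.024,0,0,59]]'
python3 - <<'E'
from h import *
p=r.snapshot("scene"); save(p,"s5",(120,180,440,420),2.2)
E
python3 go.py 490 60 76 -4.2
```

```text
time: 6.7
tool_pos: [481.3, -84.9, 77.7]
tcp_rot: [-179.1, -0.5, -4.3]
ft_force: [0.3, 1.2, -1.5]
finger_gap: 50.6
6.75 [481.3 -85.1  77.8] [-179.2   -0.5   -4.3] F [-0.3  0.1 -0.4] shift [-0.0022 -0.1453  0.0039] turn -0.1
```

View pics/s5.png

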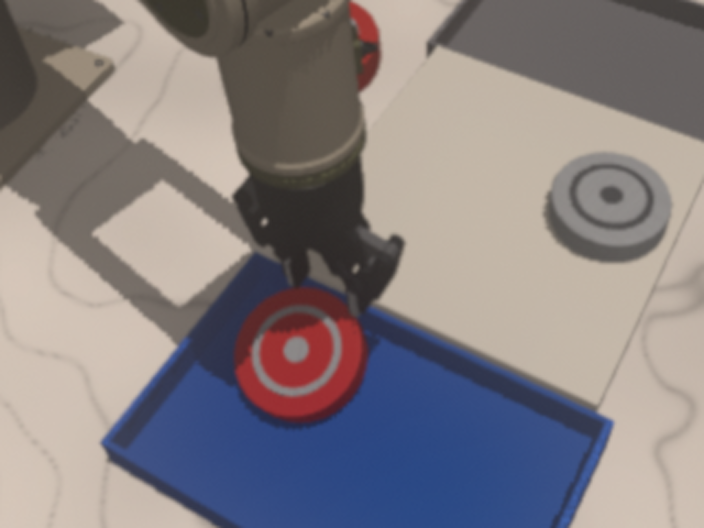

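Contact force is gone, so it has dropped. I'll raise the arm clear and check.

```bash
python3 -m jog '[[0,-0.01,-0.03,0,59],[0,-0.02,-0.08,0,59],[0,-0.03,-0.13,0,59],[0,-0.08,-0.15,0,59],[0,-0.13,-0.15,0,59],[0,-0.18,-0.15,0,59],[0,-0.22,-0.15,0,59],[0,-0.22,-0.15,0,59]]'
python3 - <<'E'
from h import *
def m(p):
    hsv=cv2.cvtColor(p["image"],cv2.COLOR_RGB2HSV)
    k=(((hsv[...,0]<6)|(hsv[...,0]>174))&(hsv[...,1]>150)&(hsv[...,2]>40)).astype(np.uint8)
    for c in cv2.findContours(k,0,1)[0]:
        if cv2.contourArea(c)>500:
            h=cv2.convexHull(c)[:,0].astype(float); w=np.array([ray(p,q,33)[:2] for q in h],np.float32)
            print(h.mean(0).round(),cv2.minEnclosingCircle(w),cv2.minAreaRect(w)[1])
p=r.snapshot("top"); m(p); save(p,"t6",(110,80,550,400),1.8)
q=r.snapshot("scene"); print("scene"); m(q); save(q,"s6",(120,180,440,420),2.2)
E
```

```text
time: 7.55
tool_pos: [496.2, 136.6, 231.4]
tcp_rot: [-179.1, -0.5, -4.0]
ft_force: [-0.3, -0.6, -0.2]
finger_gap: 50.1
[270. 342.] ((302.4722595214844, 203.9523468017578), 40.484371185302734) (80.70348358154297, 43.878387451171875)
[281. 323.] ((321.67364501953125, 178.60040283203125), 62.09382247924805) (122.89270782470703, 55.9354362487793)
[447. 245.] ((476.6665954589844, -121.31108856201172), 53.256980895996094) (101.23245239257812, 104.08954620361328)
[406.  16.] ((924.8882446289062, -57.177433013916016), 35.8884162902832) (62.0540657043457, 66.29025268554688)
[236.  18.] ((923.9683227539062, 272.464111328125), 90.91131591796875) (79.466064453125, 168.4671630859375)
scene
[516. 374.] ((904.3567504882812, -9.684419631958008), 36.232566833496094) (69.01995086669922, 66.56023406982422)
[261. 342.] ((483.7827453613281, -131.07186889648438), 55.082542419433594) (101.15375518798828, 104.92115783691406)
[548. 248.] ((927.25, 314.89947509765625), 102.45942687988281) (119.42369079589844, 174.25460815429688)
```

View pics/t6.png

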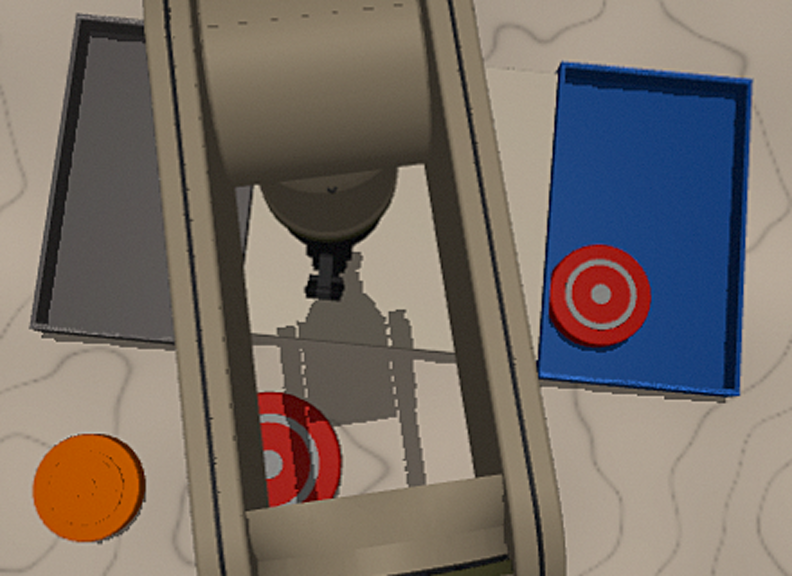

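View pics/s6.png

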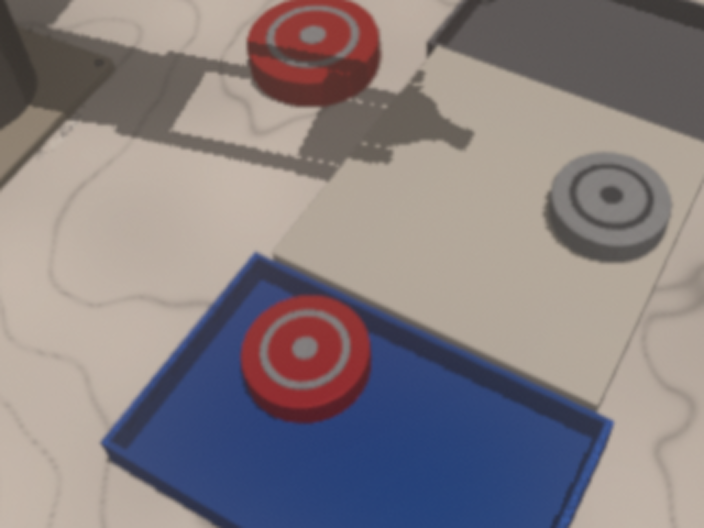

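The disc looks down but close to the board-side wall. I'll triangulate its top face for tilt and take one enlarged crop.

Run:
```python
from h import *
from scipy.optimize import least_squares
obs=[]
for c in("top","scene"):
    p=r.snapshot(c); im=p["image"]; hsv=cv2.cvtColor(im,cv2.COLOR_RGB2HSV)
    u0,v0=(447,244) if c=="top" else (259,338)
    grey=np.zeros(im.shape[:2],np.uint8); grey[v0-28:v0+29,u0-28:u0+29]=1
    grey&=((hsv[...,1]<110)&(hsv[...,2]>70)).astype(np.uint8)
    E=[]
    for k in cv2.findContours(grey,cv2.RETR_LIST,cv2.CHAIN_APPROX_NONE)[0]:
        if len(k)>30:
            e=cv2.fitEllipse(k); print(c,len(k),np.round(e[0],1),np.round(e[1],1))
            if abs(e[0][0]-u0)<5 and abs(e[0][1]-v0)<5: E.append((e[1][1],k[:,0]))
    obs.append((p,max(E,key=lambda t:t[0])[1].astype(float)))
    if c=="top": save(p,"t7",(400,190,540,310),5.5)
def f(x): # plane: centre + tilts, ring radius
    n=np.array([x[3],x[4],1.]);o=[]
    for p,k in obs:
        T=np.array(p["T"]);q=cv2.undistortPoints(k[:,None],np.array(p["K"]),np.array(p["distortion"]))[:,0]
        d=np.c_[q,np.ones(len(q))]@T[:3,:3].T; s=((x[:3]-T[:3,3])@n)/(d@n)
        P=T[:3,3]+d*s[:,None]; o.append((np.linalg.norm(P-x[:3],axis=1)-x[5])/np.sqrt(len(k)))
    return np.concatenate(o)
s=least_squares(f,[477,-121,33,0,0,35],loss="soft_l1"); J=np.linalg.inv(s.jac.T@s.jac)*s.fun.var()
print("centre",s.x[:3].round(1),"tilt deg",np.degrees(np.arctan(s.x[3:5])).round(1),"ring r",s.x[5].round(1),"cost",s.cost, "sd",np.sqrt(np.diag(J)).round(2))
```

```text
top 95 [443.5 243. ] [33.3 33.9]
top 109 [443.3 243.1] [37.9 39.1]
scene 34 [280.4 357.3] [ 6.8 20.6]
scene 90 [258.1 338.1] [29.8 34.5]
scene 110 [258.1 338.3] [35.5 41.2]
scene 47 [281.4 313.1] [ 7.3 21.8]
scene 139 [246.3 233.7] [ 83.3 156.8]
centre [ 478.5 -124.6   30.9] tilt deg [ 0.7 -1.4] ring r 35.6 cost 0.3140459154026567 sd [0.06 0.06 0.12 0.01 0.   0.04]
```

View pics/t7.png

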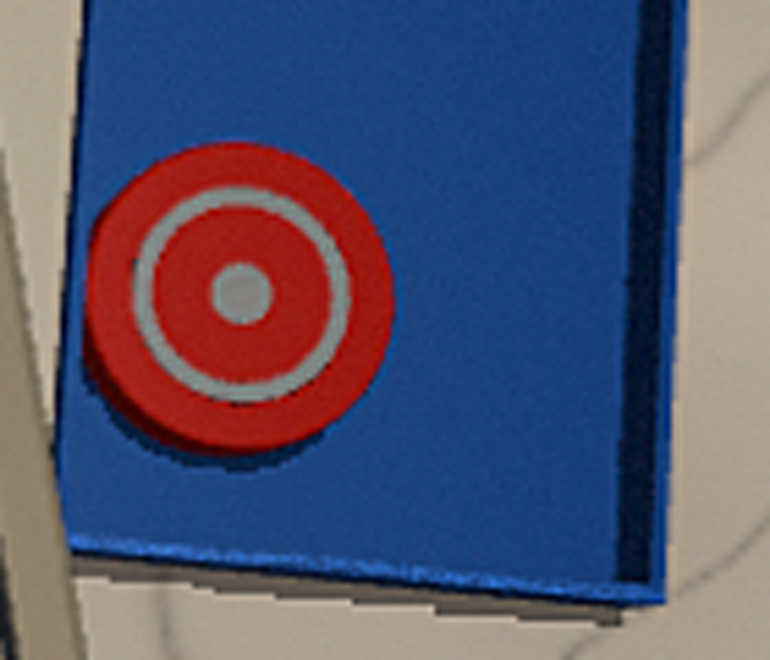

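```bash
python3 -c "
from bench import r
print(r.hand_in(), r.sense()['time'])"
```

```text
the job is handed in; nothing more can be done
the job is handed in; nothing more can be done
```

I pushed the red press weight (the smaller of the two red discs, on the board) along the pressing board with two half-open fingers. It tipped over the -y end into the blue wash tub and now lies on the tub floor. The job took about 8 s on the robot's clock and is handed in; no verdict was reported.

- **Forces:** pushing took about 12 N. The highest reading I saw was about 33 N at the wrist as the weight tipped; readings came only at the end of each move.
- **Flatness:** fitting the ring on its top face in both camera views gave a tilt of about 1.5° and a top at 31 mm, against 33 mm expected. I count that as flat within calibration error.
- **Clearance:** the weight sits close to the tub wall on the board side, with an estimated gap of about 4 mm. The rim shows beside it in the enlarged crop. My first estimate, measured from the board corners, instead put its edge about 4 mm into that wall; I put this down to an error in my board position.
- **Other items:** the steel weight, the large red disc and the orange disc were left alone. The arm was clear of everything, with no force on the wrist.

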